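Fit the clipped pair of lids on the match tin, then draw off the outer lid alone

TASK

One of the two open tins holds the match box, the other the eraser: shut the matches away by lifting the two clipped-together lids by the wooden knob as one piece, lowering them onto the match tin and pressing down until the inner lid has gone fully home. Then draw the outer lid straight up off its clip, leaving the inner lid seated in the tin so that I can use its brass dish for paper clips, and finish still holding the outer lid by its knob, upright and still, about 10 cm above where it sat. Leave the tins where they stand and do not disturb the other things on the desk.

Things in the scene. Friction and masses are not known exactly. Their poses are not given: they have to be found in the camera images.
- tin_a: One of two blue round desk tins, open at the top, 62 mm high, 81 mm across, aluminium collar 86 mm across round the mouth; 0.6 kg, loose on the desk. Bore 76 mm (75 mm in the collar); inner floor 4 mm above the underside. The two tins look the same: only what lies inside tells them apart. Origin: centre of the underside, z up.
- tin_b: The other blue round desk tin, open at the top, 62 mm high, 81 mm across, aluminium collar 86 mm across round the mouth; 0.6 kg, loose on the desk. Bore 76 mm (75 mm in the collar); inner floor 4 mm above the underside. The two tins look the same: only what lies inside tells them apart. Origin: centre of the underside, z up.
- tin_a_mouth (a point): Centre of tin_a's rim plane, 62 mm above its underside. Three white spring balls in the collar, 5 mm below the rim, catch the inner lid's plug: it needs about 5 N of push over the last 12 mm, then meets the rim hard; 15 to 20 N seats it surely even 2 mm off centre, and then it holds against some 9 N of pull.
- tin_b_mouth (a point): Centre of tin_b's rim plane, 62 mm above its underside. Three white spring balls in the collar, 5 mm below the rim, catch the inner lid's plug: it needs about 5 N of push over the last 12 mm, then meets the rim hard; 15 to 20 N seats it surely even 2 mm off centre, and then it holds against some 9 N of pull.
- match_box: Small red box of matches, 36 x 53 x 15 mm, lying flat on the floor of one of the tins. Origin: centre of its underside.
- eraser: Blue and white eraser, 22 x 52 x 12 mm, lying flat in the tin that has no matches. Origin: centre of its underside.
- inner_lid: Inner dish lid, 60 g, under the outer lid: black plug 19 mm deep (56 mm wide at the foot, 69.6 mm at its bead), brass flange 88 mm across, 3 mm thick, with a shallow dish and a snap stud on it. At first its plug stands on the desk. Home, the flange lies on the tin's rim, the origin 43 mm above the tin's underside; if not, it comes out with the outer lid. Origin: centre of the plug's foot, z up.
- outer_lid: Outer lid, 90 g: blue cap 80 mm across, 21 mm high, with a wooden knob. A spring clip inside holds the inner lid's stud and carries that lid; a straight pull of about 2 N beyond its weight frees it within 5 mm of rise. Clipped, its skirt stands on the brass flange, its origin 22 mm above the inner lid's. Round: any yaw will do. Origin: centre of the skirt's lower edge, z up.
- outer_knob (a point): In the middle of the wooden knob, 40 mm above the outer lid's origin. The knob is 26 mm across, straight-sided from 30 to 46 mm above that origin, its top at 51 mm; the cap's crown is at 21 mm, so fingertips must stay above that. A firm grip (30 N or more) keeps it from slipping.
- candle_jar: Bystander: squat glass candle jar, 101 mm across, 78 mm high, towards the back of the desk. Origin: centre of its underside.
- stapler: Bystander: stapler, 36 x 150 x 60 mm, dark blue top, towards the back. Origin: centre of its underside.
- tape_roll: Bystander: roll of paper tape lying flat, 93 mm across, 19 mm high, towards the back left. Origin: centre of its underside.
Mind the look-alikes: they are no part of the job. Leave any red look-alike of the outer_lid alone.

How it is judged:
By the outcome, as a careful person would: the job done as asked, in the order asked, and still so for the second after the job is handed in, while the arm keeps its last pose, push and grip.
It also fails if it takes over 48 s, if anything falls off the work surface, if the arm or the gripper's body presses on something with over 40 N, if the wrist force passes 120 N, or if a joint passes its speed limit or range.

ROBOT

A 6-joint arm with a two-finger parallel gripper is mounted at the origin on the work surface; the furniture and walls round the work are solid. World frame = base frame: x ahead of the robot, y to its left, z up, the work surface at z = 0. Lengths are in m, angles in rad, forces in N, time in s.
With the tool pointing down it reaches from about 0.325 to 0.85 m from the base axis. Payload 15.5 kg.
Tool frame: the origin (TCP) lies between the finger pads; the fingertips stand 19 mm ahead of it and the grasp point (between the pads) is the TCP; z points along the fingers, y is the line along which they close (so a half turn about z gives the same grasp; the last joint's range is limited). The gripper opens to 91 mm and grips with 3 to 60 N. Pads are 32 mm wide; open, the fingers measure 118 mm over their backs; the gripper's body (76 mm by 178 mm) begins 60 mm behind the grasp point.
Start: joints at [1.032, 0.494, 1.345, -0, 1.302, -0.096], TCP at [0.268, 0.565, 0.233] pointing down, gripper open.
Joint ranges: [-2.91, 2.91], [-0.82, 2.16], [0.22, 2.67], [-1.22, 4.37], [0.12, 2.79], [-3.08, 3.08]. Speed limits (rad/s): [1.89, 1.89, 2.57, 3.01, 3.01, 3.01].

INTERFACE

Orientations are given as a rotation vector (axis times angle).
In Python, from station import get_state, capture, camera_model, order gives the robot as it stands.
- The arm moves only by the shell command python3 -m creep 'ROWS'. ROWS is a JSON object whose one key "motion" holds a list that holds one entry, the list of rows, each a list of 7 numbers: the shift along the tool's x, y, z in units of 30 mm (1.0 is 30 mm), then the turn, a rotation vector about the tool's x, y, z in units of 5 degrees (1.0 is 5 degrees), then the closure, from -1 (fully open) to 1 (shut). A call has 1 to 20 rows; each row is the pose to reach, as a shift and turn from the pose commanded when the call began, along the tool's axes at that moment; what a row does not reach only later rows make up. A row lasts 1/12 s, in which the tool goes at most 41.7 mm and 7.16 degrees, less where a joint would pass 70% of its speed; a pose out of reach is approached as far as the arm can. A call with a gripper value outside its range is refused whole. The fingers move at their own pace and stop on an object; the grip force is fixed at half the most. Time passes only in rows, so rows that repeat a pose let the fingers close. It gives the time, the measured TCP pose, the force, the opening and the grip force at its end, in the units of the state.
- get_state(): the state, without advancing time (a new reading comes with each control period).
- capture(name): name is "scene" or "top" or "wrist"; returns the picture (400x640x3 uint8, red, green, blue); there is no depth.
- camera_model(name): a dict with "intrinsics" (3x3 intrinsics, pixels), "origin" and "orientation" of the camera in the world. Camera axes: x right, y up, looking along -z (the intrinsics and any distortion apply to the point x, -y, -z); pixel columns grow to the right and rows downward; lengths in m; the calibration is good to about 2 mm. A picture is of the moment at which its call begins: read the wrist's pose just before it. camera_model takes no time and is no camera call; for the wrist camera it gives the pose at the moment of the call.
- order.sign_off(): hands the job in; it is judged then, once.
The state is a dict: "time": time; "joint_pos": joint angles; "dq": joint speeds; "effort": joint torques, N m; "tcp_pos": TCP position; "orientation": TCP orientation; "wrist_force": force on the tool from outside, world axes, zero at the start; "torque": the same for the moment, N m; "opening": finger opening in m; "gripper_force": force on a finger pad.
Only numpy, scipy, OpenCV 4.12 (cv2) and the standard library are available. Lean on these libraries where they do the work, as an engineer would, in place of code of your own. Each camera call takes 0.05 s, during which the arm holds its last target. There are 200 camera calls.

## Working session

There is one attempt and no reset: what is moved stays moved. The work goes in short steps, Python scripts to look and compute and a shell command to move; the robot and the scene stay as the last step left them, time stands still between calls to the robot, and variables do not carry over. Pictures are saved under pics/ and viewed, at most 10 in all, crops included, and the job is handed in when it is done.

```bash
mkdir -p pics
python3 - <<'E'
from station import *
import cv2
for n in("scene","top"):
    cv2.imwrite(f"pics/{n}0.png",capture(n)[:,:,::-1])
    print(n,camera_model(n))
s=get_state();print(s['time'],s['tcp_pos'],s['orientation'],s['wrist_force'],s['opening'])
E
```

```text
scene {'intrinsics': array([[406.29954893,   0.        , 315.17075726],
       [  0.        , 406.29954893, 195.82138769],
       [  0.        ,   0.        ,   1.        ]]), 'origin': array([-0.1765346 ,  0.00835993,  1.04610787]), 'orientation': array([ 0.45238179, -0.47989631, -1.5937069 ])}
top {'intrinsics': array([[372.52350515,   0.        , 319.28572474],
       [  0.        , 372.52350515, 196.59031965],
       [  0.        ,   0.        ,   1.        ]]), 'origin': array([ 0.31701997, -0.07818806,  1.13225906]), 'orientation': array([ 0.13988226, -0.0985223 , -1.55910736])}
0.1 [0.26760818 0.56444514 0.23240724] [-6.89776369e-01 -3.06456953e+00  1.64095320e-03] [-0.03518943 -0.00242759  0.91420536] 0.09101371880668045
```

View pics/top0.png

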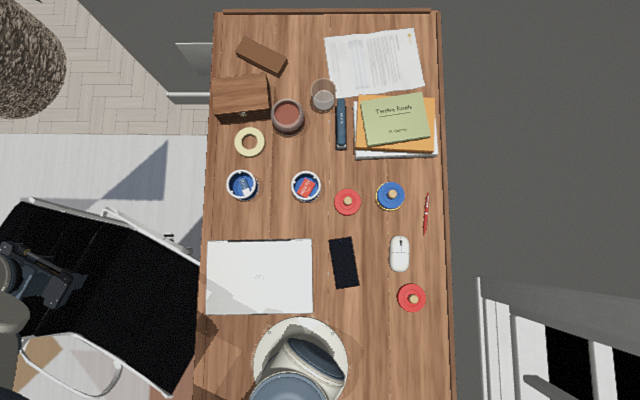

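View pics/scene0.png

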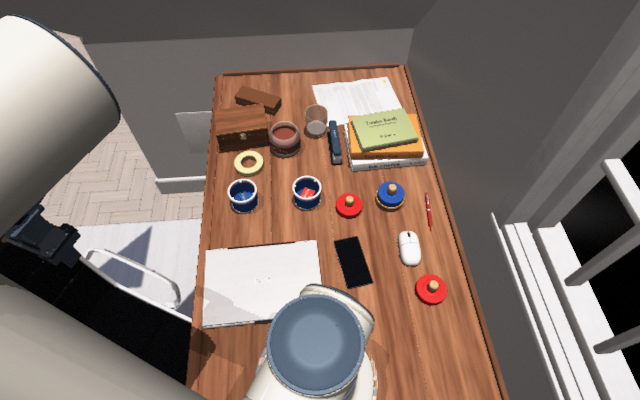

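Top view: the blue lid with brass flange at (391,195) is the target. The red lids at (347,201) and (411,297) are look-alikes. The tin at (306,186) shows red contents (matches) and the one at (242,185) shows blue/white (eraser). I'll confirm this in an enlarged crop.

Run:
```python
import cv2,numpy as np
a=cv2.imread("pics/top0.png")[160:230,220:420]; b=cv2.imread("pics/scene0.png")[165:235,220:420]
cv2.imwrite("pics/crop0.png",np.vstack([cv2.resize(i,None,fx=4,fy=4,interpolation=cv2.INTER_CUBIC) for i in(a,b)]))
```

```text
(no output)
```

View pics/crop0.png

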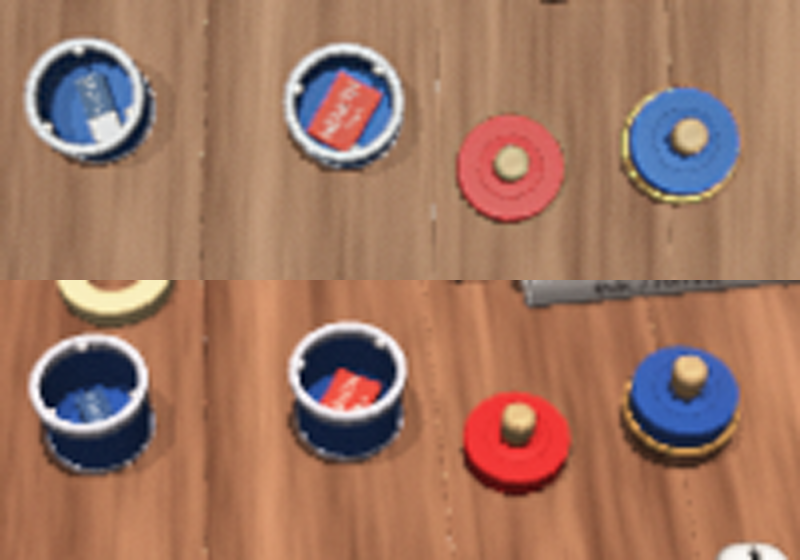

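```bash
cat > h.py <<'E'
from station import *
import numpy as np, cv2
from scipy.spatial.transform import Rotation as R
def px(cam,u,v,z,m=None):
    m=m or camera_model(cam); d=np.linalg.inv(m['intrinsics'])@[u,v,1]
    d=R.from_rotvec(m['orientation']).apply(d*[1,-1,-1]); o=m['origin']
    return o+d*(z-o[2])/d[2]
def shift(target,s=None):
    "tool-axis shift in 30 mm units from the present measured pose to target"
    s=s or get_state(); return R.from_rotvec(s['orientation']).inv().apply(np.array(target)-s['tcp_pos'])/.03
E
python3 - <<'E'
from h import *
np.set_printoptions(precision=4,suppress=True)
for n,t,k in(("top",(306.,186.2),(392.2,193.2)),("scene",(306.8,188),(392.5,185.8))):
    print(n,px(n,*t,.062),px(n,*k,.073))
print("red",px("top",347.5,200.5,.05),"tin other",px("top",241.5,185,.062))
print(R.from_rotvec(get_state()['orientation']).as_matrix())
E
```

```text
top [ 0.5113 -0.0099  0.062 ] [ 0.4903 -0.2584  0.073 ]
scene [ 0.5094 -0.0133  0.062 ] [ 0.4902 -0.2636  0.073 ]
red [ 0.4716 -0.1315  0.05  ] tin other [0.5138 0.1799 0.062 ]
[[-0.9036  0.4285 -0.0006]
 [ 0.4285  0.9036 -0.0009]
 [ 0.0001 -0.0011 -1.    ]]
```

The crop confirms it: matches are in the tin at top px (306,186), about (0.510, -0.012). The blue lid is at px (392,193), about (0.490, -0.261). Moving above the match tin for a close look.

```bash
python3 -m creep '{"motion":[[[-15.5,-13.9,0,0,0,0,-1],[-15.5,-13.9,0,0,0,0,-1],[-15.5,-13.9,0,0,0,0,-1],[-15.5,-13.9,0,0,0,0,-1],[-15.5,-13.9,0,0,0,0,-1],[-15.5,-13.9,0,0,0,0,-1],[-15.5,-13.9,0,0,0,0,-1],[-15.5,-13.9,0,0,0,0,-1],[-15.5,-13.9,0,0,0,0,-1],[-15.5,-13.9,0,0,0,0,-1],[-15.5,-13.9,0,0,0,0,-1],[-15.5,-13.9,0,0,0,0,-1],[-15.5,-13.9,0,0,0,0,-1],[-15.5,-13.9,0,0,0,0,-1],[-15.5,-13.9,0,0,0,0,-1],[-15.5,-13.9,0,0,0,0,-1],[-15.5,-13.9,0,0,0,0,-1],[-15.5,-13.9,0,0,0,0,-1],[-15.5,-13.9,0,0,0,0,-1]]]}'
cat > snap.py <<'E'
import sys
from h import *
m=camera_model("wrist"); im=capture("wrist")
cv2.imwrite(f"pics/{sys.argv[1]}.png",im[:,:,::-1]); np.save(f"pics/{sys.argv[1]}.npy",m,allow_pickle=True)
s=get_state(); print(s['time'],s['tcp_pos'],m['origin'])
E
python3 snap.py w1
```

```text
time: 1.68
tcp_pos: [0.5087, -0.0103, 0.2328]
orientation: [-0.688, -3.064, -0.0]
wrist_force: [-0.2, -0.3, 0.6]
opening: 0.0912
gripper_force: 0.0
1.7333 [ 0.50874644 -0.01012327  0.23288757] [0.4316034  0.02610642 0.38506047]
```

View pics/w1.png

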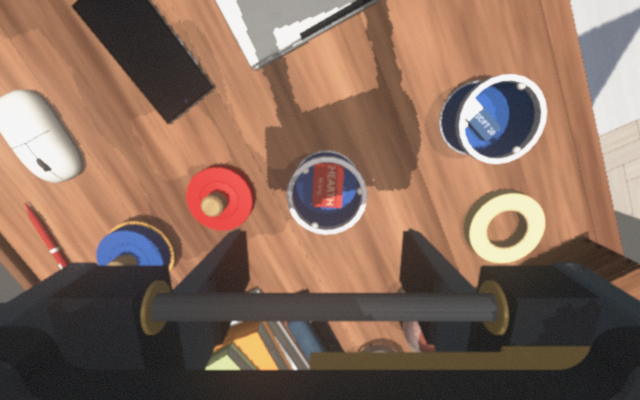

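Wrist view: match tin rim centred at about (327,194) and eraser tin at (504,119). The blue lid is at (130,250), partly hidden by the gripper.

Run:
```python
from h import *
m=np.load("pics/w1.npy",allow_pickle=True).item()
im=cv2.imread("pics/w1.png")
g=((im.min(2)>150)).astype(np.uint8); g[:145]=0;g[245:]=0;g[:,:275]=0;g[:,380:]=0
c=max(cv2.findContours(g,cv2.RETR_EXTERNAL,cv2.CHAIN_APPROX_NONE)[0],key=len)
e=cv2.fitEllipse(cv2.convexHull(c)); print(e, px(0,*e[0],.062,m), px(0,327,193.5,.062,m))
s=get_state()
print(shift([.490,-.261,.233],s))
```

```text
((326.4637451171875, 196.14077758789062), (77.31768798828125, 80.27639770507812), 90.06629943847656) [ 0.51405316 -0.01057082  0.062     ] [ 0.51165951 -0.0088152   0.062     ]
[-3.00694963e+00 -7.82822367e+00 -5.49587792e-03]
```

```bash
python3 -m creep '{"motion":[[[-3,-7.8,0,0,0,0,-1],[-3,-7.8,0,0,0,0,-1],[-3,-7.8,0,0,0,0,-1],[-3,-7.8,0,0,0,0,-1],[-3,-7.8,0,0,0,0,-1],[-3,-7.8,0,0,0,0,-1],[-3,-7.8,0,0,0,0,-1],[-3,-7.8,0,0,0,0,-1],[-3,-7.8,0,0,0,0,-1],[-3,-7.8,0,0,0,0,-1]]]}'; python3 snap.py w2; python3 -c "
import cv2;cv2.imwrite('pics/w2c.png',cv2.resize(cv2.imread('pics/w2.png')[110:270,220:440],None,fx=3.5,fy=3.5,interpolation=2))"
```

```text
time: 2.57
tcp_pos: [0.4905, -0.2596, 0.2329]
orientation: [-0.687, -3.065, -0.001]
wrist_force: [-0.8, 0.4, -0.0]
opening: 0.091
gripper_force: 0.0
2.6167 [ 0.490563   -0.25965002  0.23300875] [ 0.41332468 -0.22330879  0.38519739]
```

View pics/w2c.png

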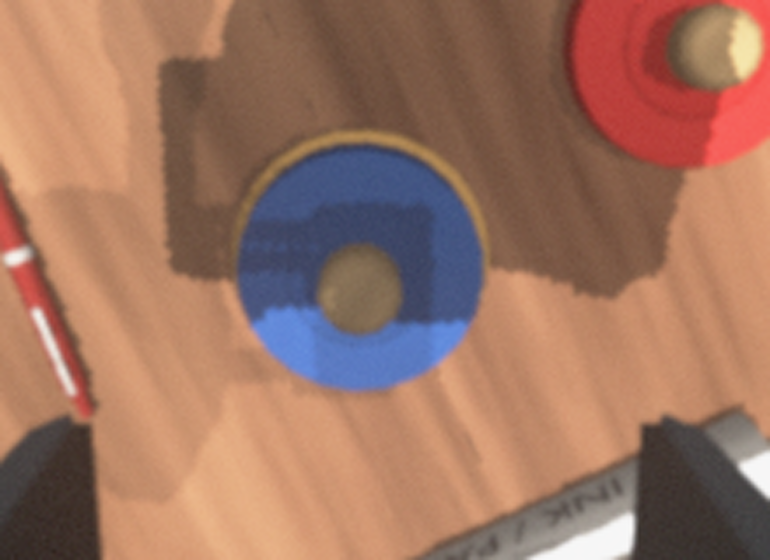

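Crop: the blue lid's knob top is at (360,289) and the cap centre at (361,267). Nothing stands near the fingers.

Run:
```python
from h import *
m=np.load("pics/w2.npy",allow_pickle=True).item()
a=px(0,322.7,192.4,.072,m);b=px(0,323.,186.1,.041,m); print(a,b)
t=(a+b)/2; t[2]=.067; print(t,shift(t))
```

```text
[ 0.4881643  -0.26056897  0.072     ] [ 0.48909212 -0.26081514  0.041     ]
[ 0.48862821 -0.26069205  0.067     ] [ 0.04229107 -0.06005532  5.53362224]
```

```bash
python3 -m creep '{"motion":[[[0.05,-0.05,1.2,0,0,0,-1],[0.05,-0.05,2.4,0,0,0,-1],[0.05,-0.05,3.5,0,0,0,-1],[0.05,-0.05,4.4,0,0,0,-0.6],[0.05,-0.05,5.0,0,0,0,-0.5],[0.05,-0.05,5.3,0,0,0,-0.4],[0.05,-0.05,5.5,0,0,0,-0.3],[0.05,-0.05,5.5,0,0,0,-0.2],[0.05,-0.05,5.5,0,0,0,0.1],[0.05,-0.05,5.5,0,0,0,0.3],[0.05,-0.05,5.5,0,0,0,0.6],[0.05,-0.05,5.5,0,0,0,1],[0.05,-0.05,5.5,0,0,0,1],[0.05,-0.05,5.5,0,0,0,1],[0.05,-0.05,5.5,0,0,0,1],[0.05,-0.05,5.5,0,0,0,1],[0.05,-0.05,5.5,0,0,0,1],[0.05,-0.05,5.5,0,0,0,1]]]}'
```

```text
time: 4.12
tcp_pos: [0.4885, -0.2621, 0.0681]
orientation: [0.69, 3.064, -0.0]
wrist_force: [1.1, 1.5, 4.7]
opening: 0.0243
gripper_force: 30.0
```

```bash
python3 -m creep '{"motion":[[[0.05,-0.05,-0.1,0,0,0,1],[0.05,-0.05,-0.3,0,0,0,1],[0.05,-0.05,-0.6,0,0,0,1],[0.05,-0.05,-1.0,0,0,0,1],[0.05,-0.05,-1.5,0,0,0,1],[0.05,-0.05,-2.0,0,0,0,1],[0.05,-0.05,-2.5,0,0,0,1],[0.05,-0.05,-2.9,0,0,0,1],[0.05,-0.05,-3.2,0,0,0,1],[0.05,-0.05,-3.4,0,0,0,1],[0.05,-0.05,-3.5,0,0,0,1],[0.05,-0.05,-3.5,0,0,0,1],[0.05,-0.05,-3.5,0,0,0,1]]]}'
python3 - <<'E'
from h import *
print(shift([.512,-.010,.173]))
s=get_state();print(s['wrist_force'],s['tcp_pos'],s['opening'])
E
```

```text
time: 5.2
tcp_pos: [0.4861, -0.2626, 0.1726]
orientation: [-0.69, -3.064, -0.0]
wrist_force: [0.9, 0.4, -2.3]
opening: 0.0241
gripper_force: 30.0
[ 2.82853383  7.97712738 -0.01184328]
[ 0.93963613  0.42110896 -2.29514138] [ 0.48612407 -0.26259065  0.17258   ] 0.02408495321823062
```

```bash
python3 -m creep '{"motion":[[[0.1,0.3,0,0,0,0,1],[0.3,0.9,0,0,0,0,1],[0.6,1.7,0,0,0,0,1],[0.95,2.7,0,0,0,0,1],[1.3,3.7,0,0,0,0,1],[1.65,4.7,0,0,0,0,1],[2.0,5.7,0,0,0,0,1],[2.3,6.5,0,0,0,0,1],[2.5,7.1,0,0,0,0,1],[2.65,7.6,0,0,0,0,1],[2.75,7.85,0,0,0,0,1],[2.8,8,0,0,0,0,1],[2.8,8,0,0,0,0,1],[2.8,8,0,0,0,0,1],[2.8,8,0,0,0,0,1]]]}'; python3 snap.py w3
python3 - <<'E'
from h import *
a=cv2.imread('pics/w3.png')[90:290,180:460]
t=capture("scene")[:,:,::-1]; cv2.imwrite("pics/s3.png",t)
cv2.imwrite('pics/c3.png',np.hstack([cv2.resize(a,(560,400),interpolation=2),cv2.resize(t[140:240,277:337],(240,400),interpolation=2)]))
E
```

```text
time: 6.45
tcp_pos: [0.5132, -0.0106, 0.1728]
orientation: [-0.691, -3.064, 0.0]
wrist_force: [0.4, 0.4, -1.9]
opening: 0.0244
gripper_force: 30.0
6.5 [ 0.51322563 -0.01063051  0.17288281] [0.43609591 0.02601534 0.32505592]
```

View pics/c3.png

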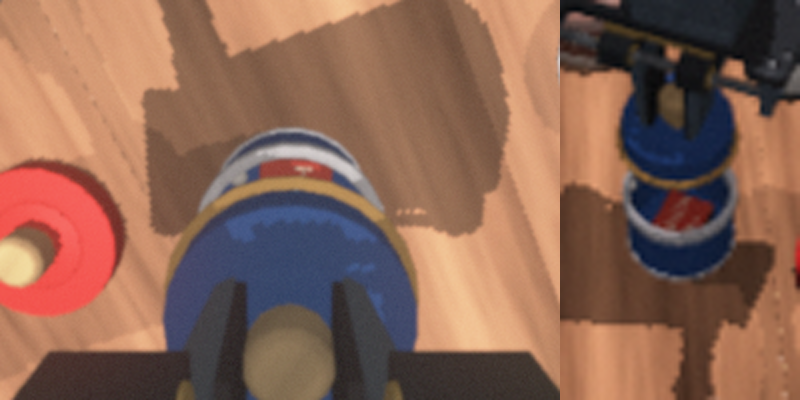

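Both lids hang together from the knob, with brass flange and cap visible in wrist and scene views, and sit laterally in line with the tin. I'll verify the tin centre with an overlay on the earlier unobstructed picture.

Run:
```python
from h import *
m=np.load("pics/w1.npy",allow_pickle=True).item()
def proj(m,P):
    p=R.from_rotvec(m['orientation']).inv().apply(P-m['origin'])*[1,-1,-1]; q=p@m['intrinsics'].T; return q[:,:2]/q[:,2:]
t=np.linspace(0,2*np.pi,100)
out=[]
for n,mm,c,(u0,v0) in(("w1",m,(.514,-.0106),(277,145)),("top0",camera_model("top"),(.512,-.0105),(276,155))):
    k=6 if n=="w1" else 8; w=400//k
    im=cv2.resize(cv2.imread(f"pics/{n}.png")[v0:v0+600//k,u0:u0+w],None,fx=k,fy=k,interpolation=cv2.INTER_CUBIC)
    for r in(.043,.0375):
        q=proj(mm,np.c_[c[0]+r*np.cos(t),c[1]+r*np.sin(t),0*t+.062])
        cv2.polylines(im,[np.round((q-[u0,v0]+.5)*k).astype(int)],True,(0,255,0),1)
    out.append(im[:595])
h=min(i.shape[0] for i in out)
cv2.imwrite("pics/ov.png",np.hstack([i[:h] for i in out]))
```

```text
(no output)
```

View pics/ov.png

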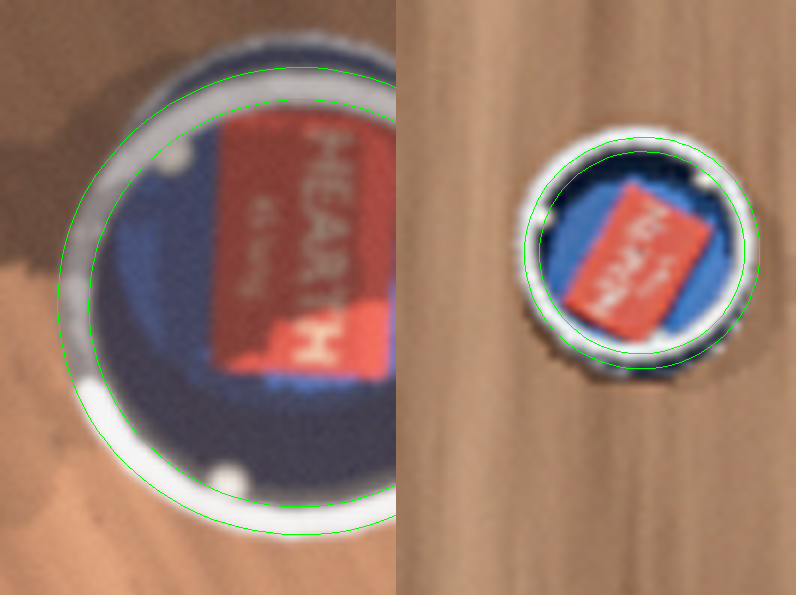

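The overlay on the wrist picture fits the rim at (0.514, -0.0106), and the top camera agrees within about 3 mm. The TCP is within 1 mm of that, so I'm lowering.

```bash
python3 -m creep '{"motion":[[[0,0,0.1,0,0,0,1],[0,0,0.3,0,0,0,1],[0,0,0.6,0,0,0,1],[0,0,0.9,0,0,0,1],[0,0,1.2,0,0,0,1],[0,0,1.4,0,0,0,1],[0,0,1.5,0,0,0,1],[0,0,1.6,0,0,0,1],[0,0,1.6,0,0,0,1],[0,0,1.6,0,0,0,1]]]}'
```

```text
time: 7.38
tcp_pos: [0.5133, -0.0099, 0.125]
orientation: [0.69, 3.065, 0.0]
wrist_force: [-0.5, 0.0, -2.0]
opening: 0.0249
gripper_force: 30.0
```

```bash
python3 -m creep '{"motion":[[[0,0,0.1,0,0,0,1],[0,0,0.2,0,0,0,1],[0,0,0.25,0,0,0,1],[0,0,0.3,0,0,0,1],[0,0,0.35,0,0,0,1],[0,0,0.4,0,0,0,1],[0,0,0.4,0,0,0,1],[0,0,0.4,0,0,0,1]]]}'
```

```text
time: 8.05
tcp_pos: [0.513, -0.0098, 0.1127]
orientation: [-0.69, -3.064, 0.0]
wrist_force: [-1.4, 0.3, -2.8]
opening: 0.0246
gripper_force: 30.0
```

```bash
python3 -m creep '{"motion":[[[0,0,0.03,0,0,0,1],[0,0,0.06,0,0,0,1],[0,0,0.06,0,0,0,1],[0,0,0.06,0,0,0,1]]]}'
```

```text
time: 8.38
tcp_pos: [0.5134, -0.0099, 0.1111]
orientation: [0.69, 3.065, 0.0]
wrist_force: [1.1, 0.7, -2.2]
opening: 0.0248
gripper_force: 30.0
```

```bash
python3 -m creep '{"motion":[[[0,0,0.03,0,0,0,1],[0,0,0.06,0,0,0,1],[0,0,0.06,0,0,0,1],[0,0,0.06,0,0,0,1]]]}'
```

```text
time: 8.72
tcp_pos: [0.5138, -0.0098, 0.1101]
orientation: [0.69, 3.063, 0.0]
wrist_force: [-2.3, 3.4, 14.3]
opening: 0.0243
gripper_force: 30.0
```

```bash
python3 -m creep '{"motion":[[[0,0,0.03,0,0,0,1],[0,0,0.03,0,0,0,1],[0,0,0.03,0,0,0,1],[0,0,0.03,0,0,0,1]]]}'; python3 snap.py w4;  python3 - <<'E'
from h import *
a=cv2.imread('pics/w4.png')[90:290,180:460]
t=capture("scene")[:,:,::-1]
cv2.imwrite('pics/c4.png',np.hstack([cv2.resize(a,(560,400),interpolation=2),cv2.resize(t[140:240,277:337],(240,400),interpolation=2)]))
E
```

```text
time: 9.05
tcp_pos: [0.514, -0.0097, 0.1097]
orientation: [0.689, 3.063, 0.001]
wrist_force: [-4.2, 2.3, 24.4]
opening: 0.0242
gripper_force: 30.0
9.1 [ 0.51400111 -0.00972226  0.10967802] [0.43651005 0.02678488 0.26172448]
```

View pics/c4.png

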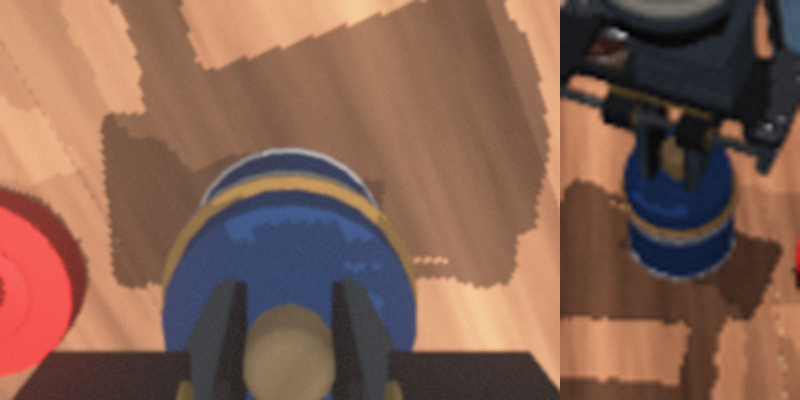

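The brass flange lies flush on the collar (wrist crop about (290,185)) and the TCP height matches the home position at 24 N, so the lid is seated. Drawing the outer lid up gently.

```bash
python3 -m creep '{"motion":[[[0,0,-0.04,0,0,0,1],[0,0,-0.08,0,0,0,1],[0,0,-0.11,0,0,0,1],[0,0,-0.14,0,0,0,1],[0,0,-0.17,0,0,0,1],[0,0,-0.2,0,0,0,1],[0,0,-0.23,0,0,0,1],[0,0,-0.26,0,0,0,1],[0,0,-0.29,0,0,0,1],[0,0,-0.32,0,0,0,1],[0,0,-0.36,0,0,0,1],[0,0,-0.4,0,0,0,1],[0,0,-0.45,0,0,0,1],[0,0,-0.5,0,0,0,1],[0,0,-0.5,0,0,0,1]]]}'
```

```text
time: 10.4
tcp_pos: [0.5134, -0.0099, 0.1237]
orientation: [0.69, 3.065, 0.0]
wrist_force: [-0.1, -1.0, -1.0]
opening: 0.0244
gripper_force: 30.0
```

```bash
python3 -m creep '{"motion":[[[0,0,-0.1,0,0,0,1],[0,0,-0.25,0,0,0,1],[0,0,-0.5,0,0,0,1],[0,0,-0.8,0,0,0,1],[0,0,-1.1,0,0,0,1],[0,0,-1.5,0,0,0,1],[0,0,-1.9,0,0,0,1],[0,0,-2.2,0,0,0,1],[0,0,-2.5,0,0,0,1],[0,0,-2.7,0,0,0,1],[0,0,-2.85,0,0,0,1],[0,0,-2.92,0,0,0,1],[0,0,-2.92,0,0,0,1],[0,0,-2.92,0,0,0,1],[0,0,-2.92,0,0,0,1],[0,0,-2.92,0,0,0,1],[0,0,-2.92,0,0,0,1],[0,0,-2.92,0,0,0,1]]]}'; python3 snap.py w5;  python3 - <<'E'
from h import *
a=cv2.imread('pics/w5.png')[90:290,180:460]
t=capture("scene")[:,:,::-1]
cv2.imwrite('pics/c5.png',np.hstack([cv2.resize(a,(560,400),interpolation=2),cv2.resize(t[140:240,277:337],(240,400),interpolation=2)]))
E
```

```text
time: 11.9
tcp_pos: [0.5132, -0.0099, 0.2108]
orientation: [-0.69, -3.065, 0.0]
wrist_force: [0.2, 0.3, -2.0]
opening: 0.0244
gripper_force: 30.0
11.95 [ 0.51320704 -0.00985107  0.21085336] [0.43610671 0.02665862 0.36306312]
```

View pics/c5.png

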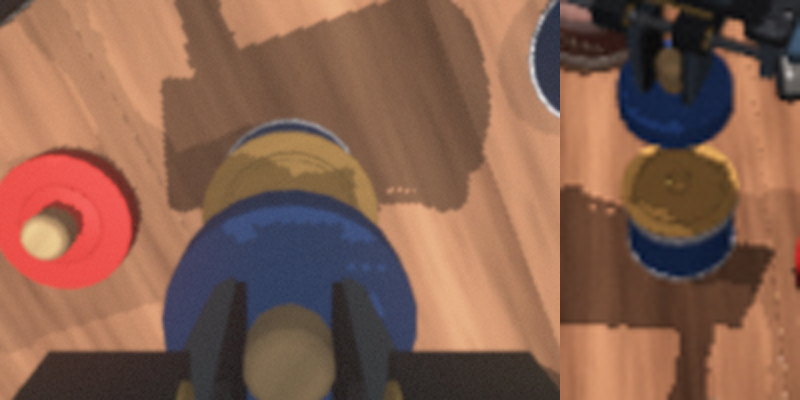

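The brass inner lid stays flat in the tin (scene crop (680,190)), and the outer lid is held level about 10 cm above where it sat.

```bash
python3 -c "
from station import order
print(order.sign_off())"
```

```text
the job is handed in; nothing more can be done
None
```

The matches are shut away: the inner lid is seated in the match tin, the outer lid is held upright and still by its knob about 10 cm above where it sat, and the job was handed in at about 12 s (no verdict was returned).

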